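# Dip the sample well and present the gauge rod

### The job

Slide the carriage with the guide tube along its slide to the stop where the tube lines up with the bore of the well block. Then take the gauge rod from its cradle, push it down the guide tube until its collar sits on the mouth, and draw it right out again. Finish while holding the rod level and still in the gripper, its tip about a hand's breadth above the white reading tile and over the tile; do not put it down, and leave the carriage at its stop and the bottles, dishes and other things where they are.

Things in the scene. Friction and masses are not known exactly. Their poses are not given: they have to be found in the camera images.
- dip_station: Fixed dip station: base 270 x 200 x 12 mm (x -105 to +165 mm), inclined metal well block 170 mm wide with one 20 mm bore at y = +45 mm, and on its far side a cross slide with two rods and dark end stops. Origin on the table; x points away from the robot within 15 deg, y along the slide, z up. Tallest part (tube housing) 140 mm. Bore and guide tube line up only with the carriage at the +y stop.
- carriage (a joint): Travel of the guide-tube carriage along the station's +y, in m: 0 at one end, 0.09 at the +y stop (tube in line with the bore). It stays where it is left (friction about 2 N). At value q its middle is at y = q - 0.045 m in the station's frame. Starts below 0.05.
- carriage_knob (a point): Point on the axis of the carriage's upright black knob (20 mm across, top at z 87 mm, this point at z 68 mm, grey carriage foot below it at z 34 mm). It stands at x = +135 mm in the station's frame. Tube housing begins 72 mm nearer the robot; the 46 mm high end stops end 14 mm nearer than the knob's axis, so fingers beside the knob in y clear them.
- guide_tube (a point): Guide tube in a square grey housing 44 x 44 x 40 mm long, on the carriage. Origin at the centre of its mouth, 120 mm above the table, at x = +50 mm of the station. z is the tube axis pointing out of the mouth: up and away from the robot, 35 deg above level; y is the slide direction. Bore 17 mm, 3 mm chamfer at the mouth; the well bore behind it, once lined up, is free for 60 mm more.
- gauge_rod: Loose rod, 0.1 to 0.2 kg, lying level in the cradle, axis 50 mm above the table. Origin on the axis at the collar's stop face; +x to the tip (roughly towards the robot, within 29 deg), z up. Shank 10 mm dia., x 0 to 95 mm, bevelled tip; collar 28 mm dia., x -8 to 0; flat black handle x -88 to -8 mm, 16 mm thick (y), 22 mm high (z). Grip it across y at x = -42 mm; centre of mass near x = -16 mm.
- rod_tip (a point): Centre of the rod's tip, 95 mm along +x from the rod's origin.
- rod_cradle: Fixed white cradle: base 205 x 50 x 10 mm, two notched posts 12 mm thick, under the shank at x = +75 mm (to 57 mm height) and under the handle's end at x = -79 mm (to 51 mm height, 35 mm wide). Origin on the table below the rod's collar face, x towards the rod's tip. Lift the rod straight up 15 mm or more to free it.
- reading_tile: Fixed white ceramic tile 100 x 100 mm, 6 mm thick, flat on the table to the left of the cradle; origin at the centre of its underside.
- amber_bottle: Bystander: large amber glass bottle, 90 mm across, 210 mm tall, at the back of the table; origin under its centre.
- small_bottle: Bystander: small amber bottle, 64 mm across, 150 mm tall, at the back; origin under its centre.
- sample_cup: Bystander: shallow white plastic cup, 56 mm across, 22 mm high; origin under its centre.
- seal_ring: Bystander: white plastic ring lying flat, 56 mm across, 5 mm high; origin under its centre.
- glass_dish: Bystander: shallow glass dish, 84 mm across, 22 mm high; origin under its centre.
- spatula: Bystander: spatula lying flat, 180 mm long, under 35 mm high.
- jar: Bystander: small glass jar with white lid, 56 mm across, 60 mm tall, right of the dip station; origin under its centre.
Mind the look-alikes: they are no part of the job. Of the things shaped like the reading_tile, the white one is meant.

How it is judged:
By the outcome, as a careful person would: the job done as asked, in the order asked, and still so for the second after the job is handed in, while the arm keeps its last pose, push and grip.
It also fails if it takes over 72 s, if anything falls off the work surface, if the arm or the gripper's body presses on something with over 40 N, if the wrist force passes 120 N, or if a joint passes its speed limit or range.

### The arm

A 7-joint arm with a two-finger parallel gripper is mounted at the origin on the work surface. World frame = base frame: x ahead of the robot, y to its left, z up, the work surface at z = 0. Lengths are in m, angles in rad, forces in N, time in s.
With the tool pointing down it reaches from about 0.425 to 0.925 m from the base axis. Payload 6.8 kg.
Tool frame: the origin (TCP) lies on the front face of the gripper's body, between the roots of the fingers; the fingertips stand 73 mm ahead of it and the grasp point (between the pads) lies 54 mm ahead of it (env.nose_length is the distance from the TCP to the fingertips, in m); z points along the fingers, y is the direction in which the jaws open and shut (so a half turn about z gives the same grasp; the last joint's range is limited). The gripper opens to 85 mm and grips with 20 to 120 N. Pads are 22 mm wide; open, the fingers measure 114 mm over their backs; the gripper's body (76 mm by 85 mm) begins 54 mm behind the grasp point. The pads swing forward as they close: fully open they stand 13 mm farther back than shut.
Start: joints at [-1.368, 0.477, 0.022, 1.555, -0.011, 1.109, -0.083], TCP at [0.206, 0.643, 0.304] pointing down, gripper open.
Joint ranges: [-2.96, 2.96], [-0.34, 2.1], [-1.41, 1.46], [0.24, 2.44], [-1.37, 4.51], [0.17, 1.92], [-2.96, 2.96]. Speed limits (rad/s): [2.39, 2.39, 3.14, 3.14, 3.14, 3.14, 3.14].

### API

Orientations are given as a unit quaternion [w, x, y, z].
In Python, from cell import env, kin, camera, calibration, job gives the robot as it stands. The module is installed in compiled form; this text tells all that it offers. Calls block until the motion is done:
- env.reach(position, orientation): joint-space move of the TCP to a pose.
- env.movel(position, velocity=0.15, rot=None, stop_force=None): straight line of the TCP; rot=None keeps the orientation; velocity is the mean speed in m/s. With stop_force (N) it stops when the force on the tool has changed by that much, and returns True; else False.
- env.goto_joints(angles): joint-space move.
- env.grip(opening, f_grip=None): finger opening in m; f_grip is the grip in N (None keeps the last); returns when the fingers have stopped.
- env.dwell(seconds).
- kin.inverse_kinematics(position, orientation): joint angles nearest the present ones, or None.
- env.get_state(): the state.
- camera(name): name is "side" or "top"; returns (picture, depth): 400x640x3 uint8, blue, green, red; 400x640 float32, m along the optical axis (not along the pixel's ray), 0 where there is no reading.
- calibration(name): a dict with "fx", "fy", "cx", "cy" (pixels), "rvec" (rotation vector, rad) and "tvec" (3), from world to camera coordinates, as OpenCV has them. Camera axes: x right, y down, z forward; pixel columns grow to the right and rows downward; lengths in m; the calibration is good to about 2 mm. A picture is of the moment at which its call begins. calibration takes no time and is no camera call.
A pose or a line that the arm cannot do raises env.PlanningError and nothing moves.
- job.job_done(): hands the job in, once; it reports no verdict.
The state is a dict: "time": time; "qpos": joint angles; "joint_velocities": joint speeds; "joint_torque": joint torques, N m; "tcp_pos": TCP position; "orientation": TCP orientation; "force": force on the tool from outside, world axes, zero at the start; "torque": the same for the moment, N m; "opening": finger opening in m.
Only numpy, scipy, OpenCV 4.12 (cv2) and the standard library are available. Lean on these libraries where they do the work, as an engineer would, in place of code of your own. Each camera call takes 0.05 s, during which the arm holds its last target.

## Working session

There is one attempt and no reset: what is moved stays moved. The work goes in short steps, each a Python script; the robot and the scene stay as the last script left them, time stands still between calls to the robot, and variables do not carry over. Pictures are saved under pics/ and viewed, and the job is handed in when it is done.

```bash
mkdir -p pics; ls
python3 - <<'E'
from cell import env,kin,camera,calibration,job
import cv2,numpy as np
for n in("top","side"):
    p,d=camera(n); cv2.imwrite(f"pics/{n}0.png",p); np.save(f"pics/{n}0.npy",d); print(n,calibration(n))
print(env.get_state())
E
```

```text
pics
top {'fx': 419.84155471813654, 'fy': 419.84155471813654, 'cx': 317.3915365191221, 'cy': 194.90787543618728, 'rvec': array([ 2.14620569, -2.10396615,  0.21033164]), 'tvec': array([0.01646368, 0.60696375, 1.31809227])}
side {'fx': 421.7396182501516, 'fy': 421.7396182501516, 'cx': 322.77708456262286, 'cy': 196.50731098174913, 'rvec': array([ 0.13685917, -2.85155564,  1.24922217]), 'tvec': array([0.58621377, 0.10869586, 1.33341089])}
{'time': 0.1, 'qpos': array([-1.36810168,  0.47776169,  0.02231384,  1.55631175, -0.01145974,
        1.10930931, -0.08311631]), 'joint_velocities': array([ 0.00061976,  0.00031334, -0.00012698, -0.0025639 , -0.00058834,
       -0.0003653 ,  0.00019645]), 'joint_torque': array([ 5.06706652e-03, -5.97758245e+01,  1.61395211e+00, -2.81952918e+01,
        1.27720454e-02,  5.00309252e-03,  3.10740425e-06]), 'tcp_pos': array([0.20629673, 0.64228403, 0.30300986]), 'orientation': array([-5.66801311e-05,  1.54749035e-01,  9.87953463e-01, -8.29157768e-04]), 'force': array([-0.08413623, -0.73466071,  0.67856371]), 'torque': array([0.01227876, 0.00907355, 0.07080269]), 'opening': 0.08547914000144068}
```

View pics/top0.png

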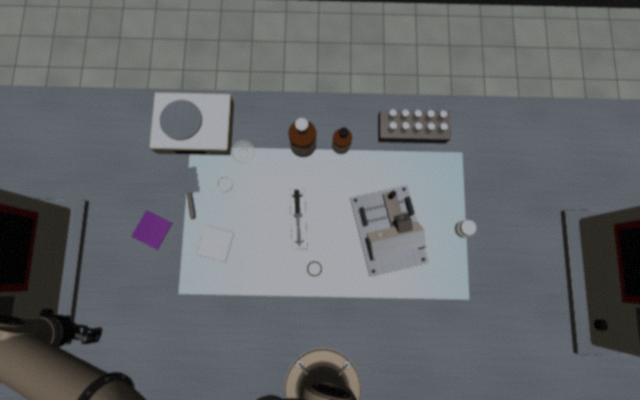

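View pics/side0.png

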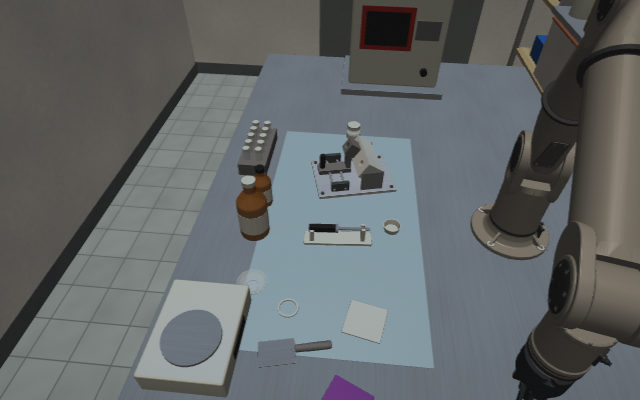

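```bash
cat > h.py <<'E'
import cv2,numpy as np
from scipy.spatial.transform import Rotation as R
def cam(c):
    return np.array([[c['fx'],0,c['cx']],[0,c['fy'],c['cy']],[0,0,1]]),R.from_rotvec(c['rvec']).as_matrix(),np.array(c['tvec'])
def ray_z(c,uv,z):
    K,Rm,t=cam(c); o=-Rm.T@t; d=Rm.T@np.linalg.inv(K)@np.array([uv[0],uv[1],1.]); return o+d*(z-o[2])/d[2]
def proj(c,P):
    return cv2.projectPoints(np.atleast_2d(np.array(P,float)),c['rvec'],c['tvec'],cam(c)[0],None)[0][:,0]
def cloud(c,d):
    K,Rm,t=cam(c); v,u=np.mgrid[:d.shape[0],:d.shape[1]]
    P=np.stack([(u-c['cx'])/c['fx']*d,(v-c['cy'])/c['fy']*d,d],-1); return (P-t)@Rm
def crop(p,u0,v0,u1,v1,s,fn,pts=None):
    q=cv2.resize(p[v0:v1,u0:u1],None,fx=s,fy=s,interpolation=cv2.INTER_CUBIC)
    if pts is not None:
        for x,y in pts: cv2.circle(q,(int((x-u0+.5)*s),int((y-v0+.5)*s)),2,(0,255,0),-1)
    for u in range(u0,u1,10): cv2.putText(q,str(u),(int((u-u0)*s),8),0,.3,(0,0,255),1); q[:6,int((u-u0+.5)*s)]=(0,0,255)
    for v in range(v0,v1,10): cv2.putText(q,str(v),(0,int((v-v0+.5)*s)+3),0,.3,(0,0,255),1)
    cv2.imwrite(fn,q)
E
python3 - <<'E'
from h import *
t=cv2.imread("pics/top0.png");s=cv2.imread("pics/side0.png")
crop(t,340,175,440,280,5.5,"pics/t_st.png");crop(t,280,180,330,255,7.5,"pics/t_rod.png")
crop(s,300,120,400,205,7,"pics/s_st.png");crop(s,295,210,405,255,7,"pics/s_rod.png")
E
```

```text
(no output)
```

View pics/t_st.png

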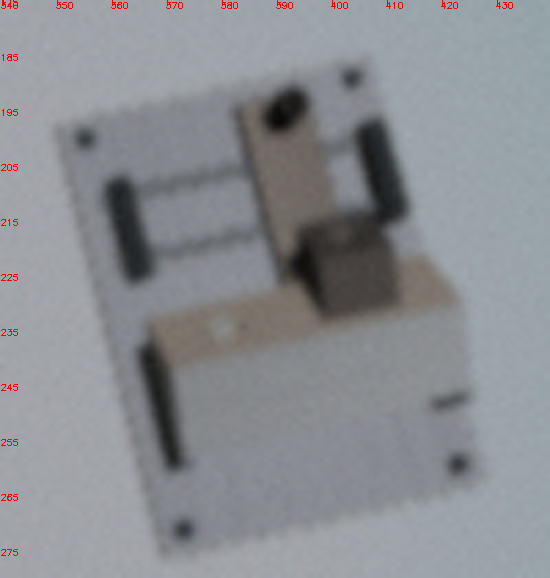

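View pics/t_rod.png

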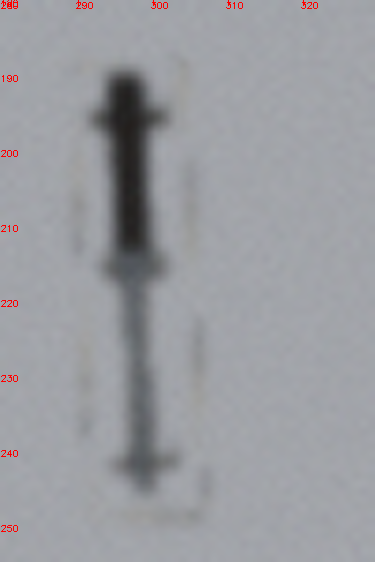

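View pics/s_st.png

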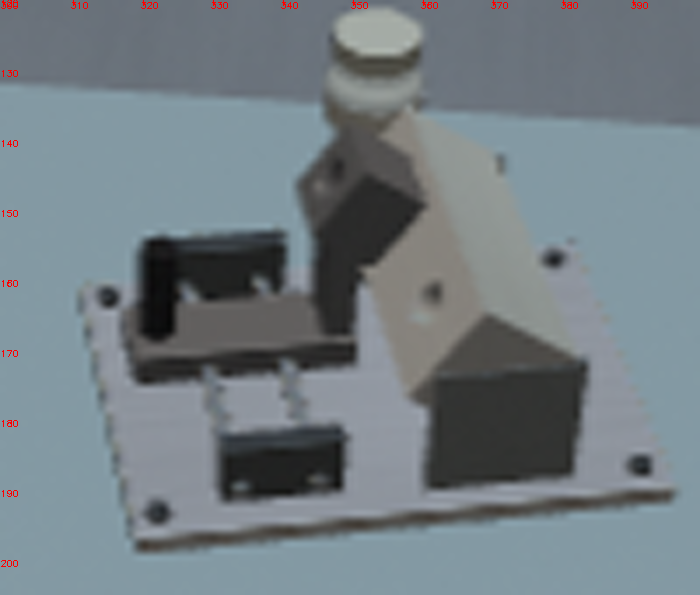

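View pics/s_rod.png

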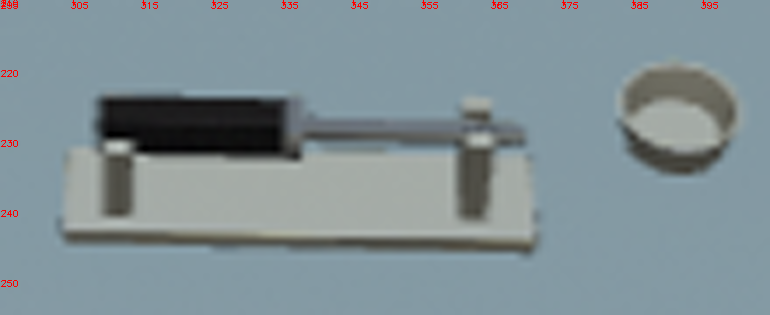

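```bash
cat > fit.py <<'E'
from cell import calibration
from h import *
from scipy.optimize import least_squares
C={n:calibration(n) for n in("top","side")}
def uv(x,y,u0,v0,s): return (x/s+u0-.5,y/s+v0-.5)
T=lambda x,y:("top",)+uv(x,y,340,175,5.5)
S=lambda x,y:("side",)+uv(x,y,300,120,7)
obs=[((165,100,12),T(55,128)),((165,-100,12),T(369,57)),((-105,100,12),T(160,556)),((-105,-100,12),T(487,478)),
((165,-100,12),S(80,286)),((165,100,12),S(135,540)),((-105,100,12),S(674,490)),((-105,-100,12),S(575,242))]
# bolts: symmetric inset unknown
def pt(p,l): c,s=np.cos(p[2]),np.sin(p[2]); l=np.array(l)/1000; return [p[0]+c*l[0]-s*l[1],p[1]+s*l[0]+c*l[1],l[2]]
def res(p): return np.concatenate([proj(C[o[0]],pt(p,l))[0]-o[1:] for l,o in obs])
if __name__=="__main__":
    r=least_squares(res,[.6,-.3,.1]);print(r.x,np.degrees(r.x[2]));print(r.fun.reshape(-1,2).round(2))
    for sel in(slice(0,4),slice(4,8)):
        o2=obs[sel];rr=least_squares(lambda p:np.concatenate([proj(C[o[0]],pt(p,l))[0]-o[1:] for l,o in o2]),r.x);print(rr.x,np.degrees(rr.x[2]),abs(rr.fun).max())
    # knob top
    print("knobtop T",ray_z(C['top'],T(291,106)[1:],.087),"S",ray_z(C['side'],S(159,240)[1:],.087))
    p=r.x
    c,s=np.cos(p[2]),np.sin(p[2])
    for k in(ray_z(C['top'],T(291,106)[1:],.087),ray_z(C['side'],S(159,240)[1:],.087)):
        d=k[:2]-p[:2];print("knob in station",c*d[0]+s*d[1],-s*d[0]+c*d[1])
    tr=lambda x,y:uv(x,y,280,180,7.5); sr=lambda x,y:uv(x,y,295,210,7)
    for nm,a,za,b,zb in(("tip",tr(145,490),.05,sr(524,135),.05),("collar",tr(133,266),.055,sr(293,128),.05),("tail",tr(126,72),.06,sr(100,124),.05)):
        print(nm,ray_z(C['top'],a,za),ray_z(C['side'],b,zb))
    t=cv2.imread("pics/top0.png");s=cv2.imread("pics/side0.png")
    crop(t,180,215,250,275,8,"pics/t_tile.png");crop(s,330,290,400,350,8,"pics/s_tile.png")
E
python3 fit.py
```

```text
[ 0.47446235 -0.21836191  0.24400661] 13.98054917020133
[[ 0.25 -0.79]
 [ 0.08 -0.64]
 [ 0.74  0.54]
 [ 0.08  0.93]
 [-0.19  0.52]
 [-0.2   0.48]
 [ 0.33  0.17]
 [-0.24  0.76]]
[ 0.47455925 -0.217432    0.24569257] 14.077147407918888 0.827522806184902
[ 0.47429708 -0.22093838  0.24121163] 13.820408263481122 0.3965074953753742
knobtop T [ 0.60960254 -0.21221884  0.087     ] S [ 0.61206412 -0.22401508  0.087     ]
knob in station 0.1326211534084003 -0.02668775670342958
knob in station 0.13215993659481537 -0.03872926673044588
tip [0.44305214 0.08512946 0.05      ] [0.44148323 0.08272115 0.05      ]
collar [0.53925615 0.09279103 0.055     ] [0.54026973 0.08870468 0.05      ]
tail [0.62401661 0.09803868 0.06      ] [0.62284799 0.09479108 0.05      ]
```

Run:
```python
from h import *
a=cv2.imread("pics/t_tile.png");b=cv2.imread("pics/s_tile.png");cv2.imwrite("pics/tiles.png",cv2.resize(np.hstack([a,b]),None,fx=.7,fy=.7))
```

```text
(no output)
```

View pics/tiles.png

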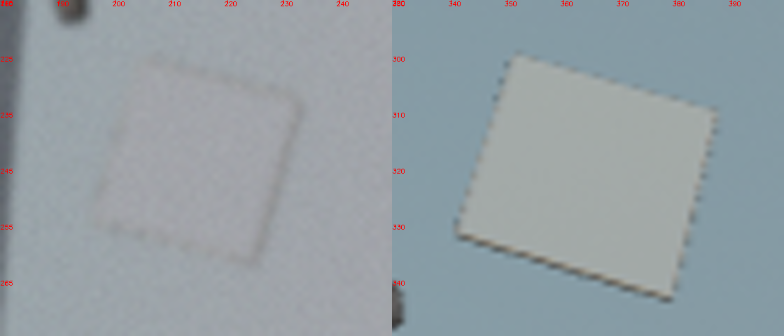

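Run:
```python
from fit import *
np.set_printoptions(precision=3,suppress=True)
p=np.array([0.4745,-0.2184,0.244])
c,s=np.cos(p[2]),np.sin(p[2])
M=np.array([[c,s],[-s,c]])
for n,b in(("top",(340,175,440,280)),("side",(300,120,400,205))):
    K,Rm,t=cam(C[n]);print(n,-Rm.T@t)
    d=np.load(f"pics/{n}0.npy");P=cloud(C[n],d)
    print("table z",np.median(P[150:300,300:345,2]) if n=="top" else np.median(P[260:290,320:380,2]))
    L=P.copy();L[...,:2]=(P[...,:2]-p[:2])@M.T
    L*=1000
    u0,v0,u1,v1=b;Q=L[v0:v1,u0:u1].reshape(-1,3);Q=Q[np.isfinite(Q).all(1)]
    k=Q[(abs(Q[:,0]-135)<14)&(abs(Q[:,1])<70)&(Q[:,2]>60)&(Q[:,2]<95)];print("knob",len(k));print(k[np.argsort(k[:,2])][-25:])
    k=Q[(Q[:,0]>70)&(Q[:,0]<145)&(abs(Q[:,1])<85)&(abs(Q[:,2]-34)<4)];print("foot",len(k),k.min(0),k.max(0),np.median(k,0))
    k=Q[(abs(Q[:,1])<95)&(Q[:,0]>-60)&(Q[:,0]<80)&(Q[:,2]>125)];print("housing",len(k),k.min(0),k.max(0),np.median(k,0))
    k=Q[(abs(Q[:,2]-12)<5)];print("base",len(k),np.percentile(k,[1,99],axis=0))
```

```text
top [0.347 0.036 1.409]
table z 0.0015681745468188973
knob 41
[[136.349 -23.324  84.981]
 [130.003 -21.643  85.01 ]
 [139.759 -37.457  85.545]
 [131.634 -28.59   85.771]
 [129.177 -24.606  85.791]
 [136.898 -19.934  86.072]
 [134.036 -32.486  86.14 ]
 [141.788 -27.85   86.273]
 [144.242 -31.821  86.339]
 [142.477 -24.67   86.431]
 [132.199 -25.218  86.775]
 [144.885 -28.57   86.792]
 [137.777 -29.963  87.088]
 [132.783 -21.883  87.642]
 [140.837 -30.633  87.819]
 [140.095 -33.729  88.011]
 [128.139 -27.225  88.046]
 [130.527 -31.099  88.47 ]
 [132.945 -35.023  88.693]
 [126.616 -33.33   88.741]
 [136.695 -32.528  89.537]
 [129.585 -33.862  90.046]
 [138.562 -22.723  91.288]
 [133.959 -28.112  91.441]
 [137.731 -25.671  92.082]]
foot 231 [ 70.329 -77.413  30.025] [143.943  82.207  37.954] [100.569 -26.678  34.035]
housing 133 [ -3.555 -80.368 125.04 ] [ 50.067  37.424 140.453] [ 31.832 -29.378 131.307]
base 2343 [[-104.215 -127.807    7.135]
 [ 197.891  134.579   16.672]]
side [0.513 0.956 0.977]
table z 0.0016252319241854658
knob 45
[[139.129 -20.328  78.834]
 [134.889 -25.077  79.14
[... 171 characters left out ...]
421 -35.492  84.953]
 [128.376 -22.155  85.033]
 [139.745 -40.053  85.83 ]
 [125.945 -37.764  86.114]
 [138.926 -22.118  86.166]
 [126.855 -31.965  86.189]
 [131.386 -25.574  87.113]
 [134.008 -31.412  87.345]
 [136.691 -36.982  87.805]
 [130.829 -29.288  88.606]
 [138.648 -24.122  88.963]
 [133.496 -34.875  89.047]
 [130.12  -33.93   89.403]
 [142.179 -23.966  89.449]
 [137.914 -29.008  89.551]
 [135.594 -21.301  90.768]
 [128.827 -19.833  91.168]]
foot 198 [ 70.186 -83.411  30.068] [144.879  83.969  37.863] [ 99.325 -21.727  34.69 ]
housing 78 [ 12.886 -56.405 125.079] [ 47.579  -5.284 141.085] [ 34.869 -26.743 131.84 ]
base 1368 [[-133.572 -283.855    7.217]
 [ 164.737  100.675   16.627]]
```

```bash
cat >> h.py <<'E'
ST=np.array([0.4745,-0.2184,0.244])
def stw(l):
    c,s=np.cos(ST[2]),np.sin(ST[2]); l=np.array(l)/1000.; return np.array([ST[0]+c*l[0]-s*l[1],ST[1]+s*l[0]+c*l[1],l[2]])
def std(l): return R.from_euler('z',ST[2]).apply(l)
def q_yz(y,z):
    y=np.array(y,float);z=np.array(z,float);z/=np.linalg.norm(z);y-=z*(y@z);y/=np.linalg.norm(y)
    x,yy,zz,w=R.from_matrix(np.c_[np.cross(y,z),y,z]).as_quat();return np.array([w,x,yy,zz])
E
cat > plan.py <<'E'
from h import *
ydir=std([0,1,0])
QK=q_yz(ydir,[0,0,-1])
def knob(y,ztcp,dx=4): return stw([135+dx,y,ztcp*1000])
AX=std([np.cos(np.radians(35)),0,np.sin(np.radians(35))])   # out of mouth
ZT=std([np.sin(np.radians(35)),0,-np.cos(np.radians(35))])
QI=q_yz(ydir,ZT)
MOUTH=stw([50,45,120])
def ins(out): # TCP for rod whose collar face is 'out' m from mouth
    return MOUTH+AX*(out+.042)-ZT*.054
E
python3 - <<'E'
from plan import *
from cell import env,kin,calibration
C=calibration("side")
t=np.mean([ray_z(C,(x/5.6+329.5,y/5.6+289.5),.006) for x,y in((120,54),(324,111),(279,300),(65,235))],0);
C=calibration("top")
t2=np.mean([ray_z(C,(x/5.6+179.5,y/5.6+214.5),.006) for x,y in((138,62),(301,100),(256,264),(93,226))],0);print(t,t2)
t=(t+t2)/2
u=np.array([-.1811,-.0124,0]);u/=np.linalg.norm(u);QR=q_yz(np.cross([0,0,1],-u),[0,0,-1])
g=np.array([.5415,.0906,.05])-.042*u; print("grasp",g)
for nm,p,q in(("knob0",knob(-28,.128),QK),("knobhi",knob(-28,.35),QK),("knob1",knob(45,.128),QK),("rod",g+[0,0,.054],QR),("rodlift",g+[0,0,.3],QR),("pre",ins(.115),QI),("pre2",ins(.2),QI),("in",ins(0),QI),("tile",t+[.137,0,.096+.054],q_yz([0,1,0],[0,0,-1]))):
    print(nm,p.round(3),kin.inverse_kinematics(p,q))
print(env.nose_length)
E
```

```text
[0.44710709 0.36481592 0.006     ] [0.44506361 0.36609042 0.006     ]
grasp [0.58340189 0.09346904 0.05      ]
knob0 [ 0.616 -0.212  0.128] [-0.02442226  0.66572087  0.36788764  1.76127292 -0.32321577  0.77449017
  2.31970315]
knobhi [ 0.616 -0.212  0.35 ] [-0.34975198  0.51830658  0.8641396   1.60300766 -0.41384629  1.21378457
  2.41141417]
knob1 [ 0.599 -0.141  0.128] [-0.10780681  0.61069799  0.32310086  1.85189465 -0.27871686  0.72319775
  2.18604936]
rod [0.583 0.093 0.104] [-0.36920698  0.59898865  0.13826079  1.90960304 -0.13021654  0.64152948
  1.4889131 ]
rodlift [0.583 0.093 0.35 ] [-0.56610922  0.30758581  0.3823581   1.73031508 -0.1253638   1.12772362
  1.49303356]
pre [ 0.607 -0.139  0.254] [ 0.47373402  0.32566136 -0.28525784  2.04864717 -0.66362819  0.28474921
  2.63734424]
pre2 [ 0.674 -0.122  0.303] [ 0.00650353  0.33518126  0.20875686  1.90291685 -0.767472    0.45270054
  2.62221981]
in [ 0.515 -0.162  0.188] [ 1.31527394  0.64016248 -1.20914776  2.21494726  1.22034877  0.28013471
  1.0380935 ]
tile [0.583 0.365 0.156] [-0.6864075   0.64922154  0.05228564  1.63608379 -0.04179833  0.85737817
  0.95341393]
0.0726
```

```bash
cat >> plan.py <<'E'
AL=np.radians(20)
QK=q_yz(-ydir,[0,0,-1])
def rodq(u,roll_al=AL):  # tool orientation for rod with tip direction u
    u=np.array(u)/np.linalg.norm(u)
    y=np.cross([0,0,1],u); y/=np.linalg.norm(y)   # rod y
    dn=np.cross(u,y)*-1                            # -rod z
    z=np.cos(roll_al)*dn+np.sin(roll_al)*u
    return q_yz(SG*y,z),z
SG=1
def rodtcp(col,u,gx=-.042):  # TCP for rod with collar face at col
    u=np.array(u)/np.linalg.norm(u); q,z=rodq(u); return np.array(col)+gx*u-.054*z,q
E
python3 - <<'E'
import plan
from plan import *
from cell import env,kin
u=np.array([-.1811,-.0124,0]);u/=np.linalg.norm(u)
for sg in(1,-1):
    plan.SG=sg
    for nm,(p,q) in(("knob",(knob(-28,.128),q_yz(-sg*ydir,[0,0,-1]))),("rod",rodtcp([.5415,.0906,.05],u)),("pre",rodtcp(MOUTH+.12*AX,-AX)),("in",rodtcp(MOUTH,-AX)),("tile",rodtcp([.446+.095,.3655,.096],[-1,0,0]))):
        print(sg,nm,p.round(3),kin.inverse_kinematics(p,q))
E
```

```text
1 knob [ 0.616 -0.212  0.128] [-0.31315442  0.8098519   0.82529793  1.78099685 -0.74933543  0.8965356
 -0.47218961]
1 rod [0.602 0.095 0.101] [-0.6570175   0.86256649  0.65157292  1.66927387 -0.53636049  1.17552111
 -1.28792384]
1 pre [ 0.627 -0.134  0.265] [-0.54921645  0.54953732  0.97665754  1.8729084  -0.80764338  0.86271129
 -0.50637764]
1 in [ 0.532 -0.158  0.196] [-0.25631523  0.39663258  0.60148567  2.10550618 -0.68270673  0.57594615
 -0.48738801]
1 tile [0.601 0.366 0.147] [-0.93151877  0.9077563   0.6394991   1.41332844 -0.64427203  1.35956858
 -1.71342689]
-1 knob [ 0.616 -0.212  0.128] [-0.02442226  0.66572087  0.36788764  1.76127292 -0.32321577  0.77449017
  2.31970315]
-1 rod [0.602 0.095 0.101] [-0.33453534  0.7553332   0.14716855  1.64443703 -0.16697591  1.10142712
  1.53203235]
-1 pre [ 0.627 -0.134  0.265] [-0.26940832  0.41627828  0.55002724  1.85722041 -0.49633572  0.74327168
  2.3702003 ]
-1 in [ 0.532 -0.158  0.196] [-0.21289911  0.38559211  0.54495968  2.10303865 -0.64141869  0.56323317
  2.61562173]
-1 tile [0.601 0.366 0.147] [-0.57642953  0.81040797  0.01414082  1.38149869 -0.20473719  1.254542
  1.09945928]
```

Run:
```python
from plan import *
from cell import env,kin,camera
env.reach([.45,.35,.40],QK)
env.grip(.05,40)
env.reach(knob(-29,.26),QK)
env.movel(knob(-29,.125),.12)
s=env.get_state();print(s['time'],s['tcp_pos'],s['force'])
print(env.movel(knob(72,.125),.06,stop_force=12))
s=env.get_state();print(s['time'],s['tcp_pos'],s['force'],s['opening'])
d=s['tcp_pos'][:2]-ST[:2];print("y st",d@ydir[:2])
p,_=camera("top");cv2.imwrite("pics/t1.png",p);p2,_=camera("side");cv2.imwrite("pics/s1.png",p2)
crop(p2,270,100,410,205,5.5,"pics/s1c.png")
```

```text
5.6 [ 0.61683481 -0.21329341  0.12587417] [ 0.65094353 -0.26666644 -0.65706552]
True
6.9417 [ 0.59476001 -0.1270259   0.12498781] [ 1.13173906 -1.33803201  0.95190031] 0.04993299596433681
y st 0.059614397543149004
```

View pics/s1c.png

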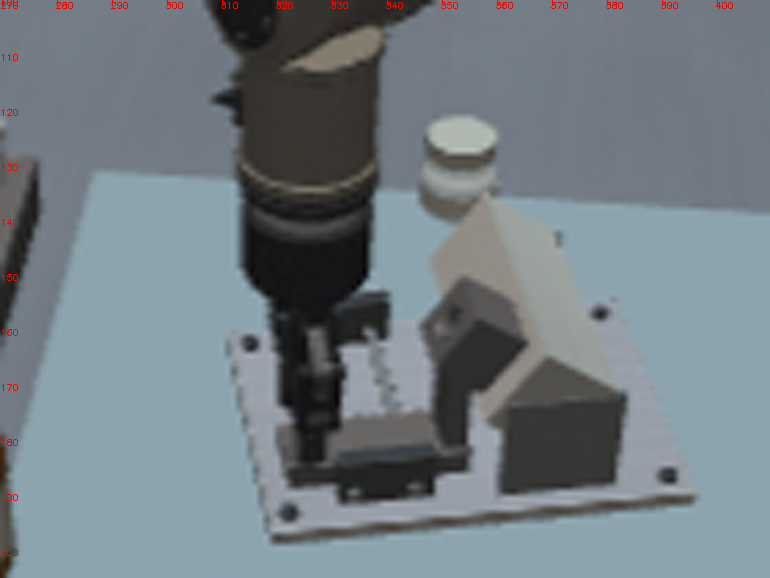

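Run:
```python
from plan import *
from cell import env,kin,camera,calibration
print(env.movel(knob(78,.125),.03,stop_force=20))
s=env.get_state();d=s['tcp_pos'][:2]-ST[:2];print("y st",d@ydir[:2],s['force'])
env.movel(knob(48,.125),.1)
env.movel(knob(46,.25),.15)
u=np.array([-.1811,-.0124,0]);u/=np.linalg.norm(u)
col=np.array([.5415,.0906,.05])
env.grip(.085)
p,q=rodtcp(col+[0,0,.13],u);env.reach(p,q)
s=env.get_state();print(s['time'],s['tcp_pos'],p)
for n,b in(("top",(340,175,440,280)),("side",(300,120,400,205))):
    im,d=camera(n);cv2.imwrite(f"pics/{n}2.png",im);np.save(f"pics/{n}2.npy",d)
    crop(im,*b,5.5,f"pics/{n}2c.png")
    if n=="side": crop(im,280,160,400,255,6,"pics/s2rod.png")
```

```text
True
y st 0.059952933402991807 [ 1.20698788 -2.23531839  0.88247169]
9.9917 [0.60175977 0.09272671 0.23121053] [0.60182784 0.09473067 0.2307434 ]
```

View pics/top2c.png

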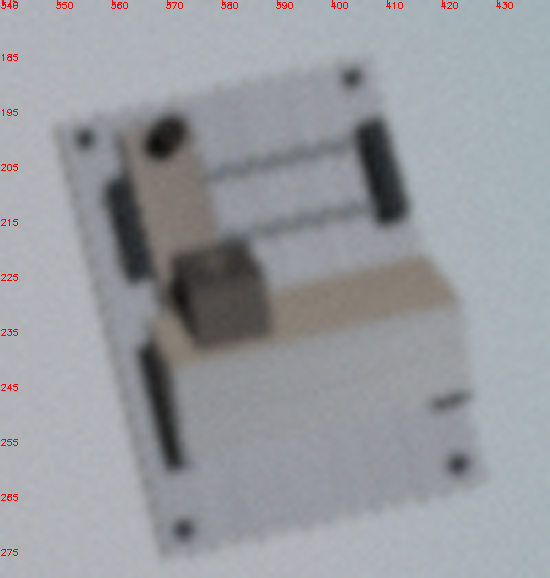

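View pics/side2c.png

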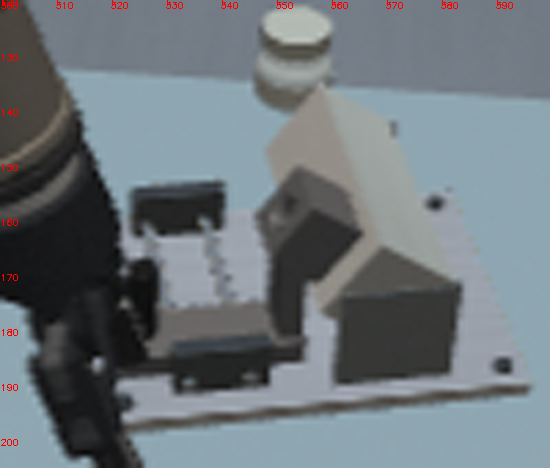

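View pics/s2rod.png

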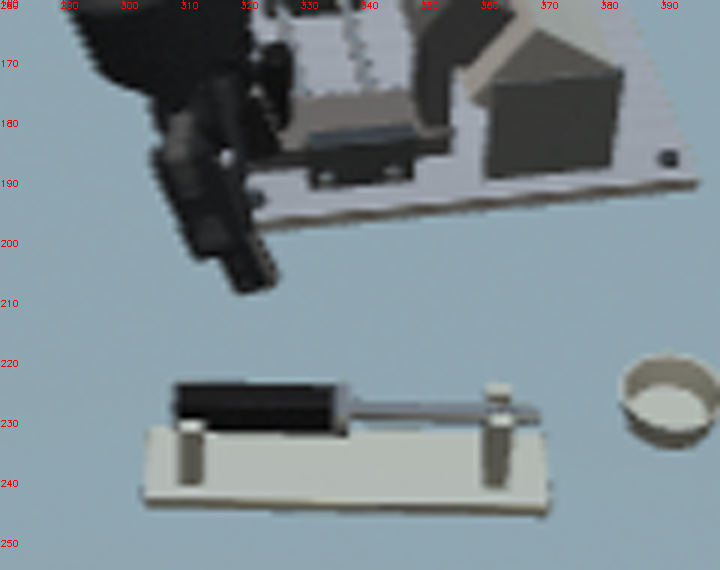

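View pics/top2.png

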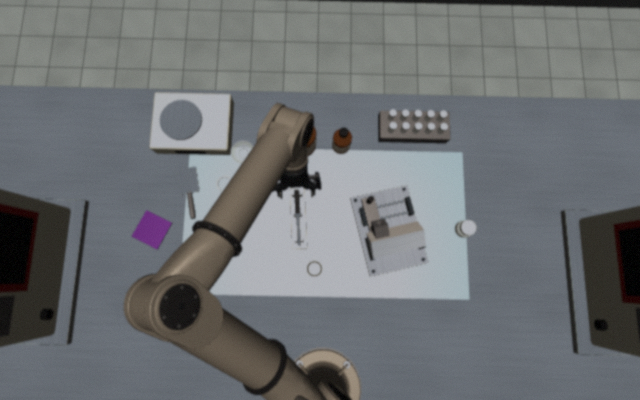

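Run:
```python
from fit import *
np.set_printoptions(precision=3,suppress=True)
for n in("top","side"):
    P=cloud(C[n],np.load(f"pics/{n}0.npy")).reshape(-1,3)
    k=P[(P[:,0]>.6)&(P[:,0]<.9)&(P[:,1]>-.15)&(P[:,1]<.25)&(P[:,2]>.08)];
    big=k[k[:,1]>.03]; sm=k[k[:,1]<.03]
    for b in(big,sm): print(n,len(b),np.percentile(b,[2,98],axis=0))
    # arm clearance now
    P2=cloud(C[n],np.load(f"pics/{n}2.npy")).reshape(-1,3)
    a=P2[(P2[:,0]>.62)&(P2[:,0]<.85)&(P2[:,1]>-.0)&(P2[:,1]<.2)&(P2[:,2]>.22)]
    for lo in np.arange(.22,.6,.04):
        b=a[(a[:,2]>lo)&(a[:,2]<lo+.04)]
        if len(b)>5: print(n,"arm z",round(lo,2),np.percentile(b[:,0],[2,98]),np.percentile(b[:,1],[2,98]))
```

```text
top 724 [[0.751 0.04  0.085]
 [0.821 0.122 0.214]]
top 309 [[ 0.766 -0.077  0.082]
 [ 0.814 -0.022  0.154]]
top arm z 0.26 [0.621 0.633] [0.026 0.057]
top arm z 0.3 [0.62  0.637] [0.059 0.067]
top arm z 0.34 [0.62  0.655] [0.059 0.08 ]
top arm z 0.38 [0.62  0.658] [0.061 0.1  ]
top arm z 0.42 [0.623 0.693] [0.044 0.076]
top arm z 0.46 [0.623 0.738] [0.045 0.129]
top arm z 0.5 [0.624 0.72 ] [0.056 0.163]
top arm z 0.54 [0.62  0.642] [0.11  0.159]
side 1096 [[0.751 0.067 0.083]
 [0.83  0.126 0.212]]
side 309 [[ 0.766 -0.062  0.082]
 [ 0.809 -0.019  0.152]]
side arm z 0.22 [0.621 0.631] [0.108 0.154]
side arm z 0.26 [0.62  0.656] [0.114 0.161]
side arm z 0.3 [0.621 0.67 ] [0.11  0.132]
side arm z 0.34 [0.621 0.692] [0.114 0.134]
side arm z 0.38 [0.622 0.697] [0.095 0.134]
side arm z 0.42 [0.633 0.738] [0.104 0.159]
side arm z 0.46 [0.624 0.741] [0.125 0.17 ]
side arm z 0.5 [0.623 0.719] [0.066 0.172]
side arm z 0.54 [0.62  0.641] [0.115 0.161]
```

Run:
```python
from plan import *
from cell import env,kin,camera,calibration
u=np.array([-.1811,-.0124,0]);u/=np.linalg.norm(u)
col=np.array([.5415,.0906,.05])
p,q=rodtcp(col,u)
print(env.movel(p,.12,rot=q,stop_force=10))
s=env.get_state();print(s['time'],s['tcp_pos'],p,s['force'])
env.grip(.0,70)
s=env.get_state();print(s['time'],s['tcp_pos'],s['force'],s['opening'])
env.movel(p+[0,0,.10],.12,rot=q)
env.dwell(.3)
s=env.get_state();print(s['time'],s['tcp_pos'],s['force'],s['torque'],s['opening'])
im,d=camera("side");crop(im,270,150,400,250,6,"pics/s3.png")
im,d=camera("top");crop(im,250,170,350,270,5.5,"pics/t3.png")
```

```text
False
11.325 [0.60232208 0.09462557 0.10159052] [0.60182784 0.09473067 0.1007434 ] [-0.76317993  0.96458582  0.09010646]
11.9583 [0.60198511 0.09474726 0.10098777] [0.10417673 0.81130576 2.11994851] 0.015154237447584722
13.2417 [0.60167563 0.09470724 0.20026322] [-0.13925253  0.1415662  -1.72261371] [-0.0009131  -0.43987489  0.00871334] 0.014906765152770488
```

View pics/s3.png

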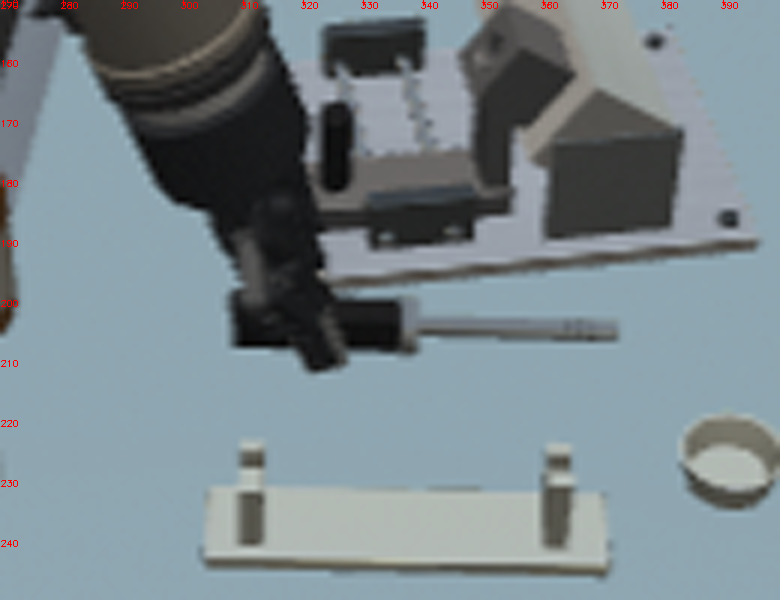

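View pics/t3.png

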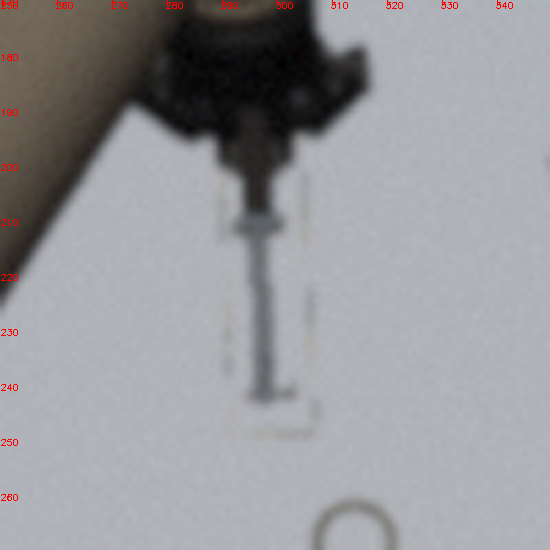

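Run:
```python
from plan import *
from cell import env,kin,camera,calibration
im=cv2.imread("pics/s3.png")
c=calibration("side");u=np.array([-.1811,-.0124,0]);u/=np.linalg.norm(u);col=np.array([.5415,.0906,.15])
print("pred tip,collar,tail", ((proj(c,[col+.095*u,col,col-.088*u])-[270,150]+.5)*6).round(1))
p,q=rodtcp(MOUTH+.18*AX,-AX);p[2]+=.03
env.movel([.60,.05,.30],.25)
env.reach(p,q)
p,q=rodtcp(MOUTH+.112*AX,-AX)
env.movel(p,.12,rot=q);env.dwell(.4)
s=env.get_state();print(s['time'],s['tcp_pos'],p,q,s['orientation'],s['opening'])
for n,b in(("top",(340,175,440,280)),("side",(300,120,400,205))):
    im,d=camera(n);cv2.imwrite(f"pics/{n}4.png",im);np.save(f"pics/{n}4.npy",d)
    c=calibration(n)
    pts=proj(c,[MOUTH,MOUTH+.017*AX,MOUTH+.112*AX])
    crop(im,*b,6.5,f"pics/{n}4c.png",pts);crop(im,*b,6.5,f"pics/{n}4n.png")
```

```text
pred tip,collar,tail [[606.4 332.6]
 [405.4 327.8]
 [219.5 323.3]]
16.0333 [ 0.62116802 -0.13557271  0.26065756] [ 0.62099815 -0.13555415  0.26049077] [-0.01588472  0.98407568  0.12065644  0.12955602] [-0.01582943  0.98405147  0.12070547  0.12970092] 0.0146008260432124
```

View pics/top4c.png

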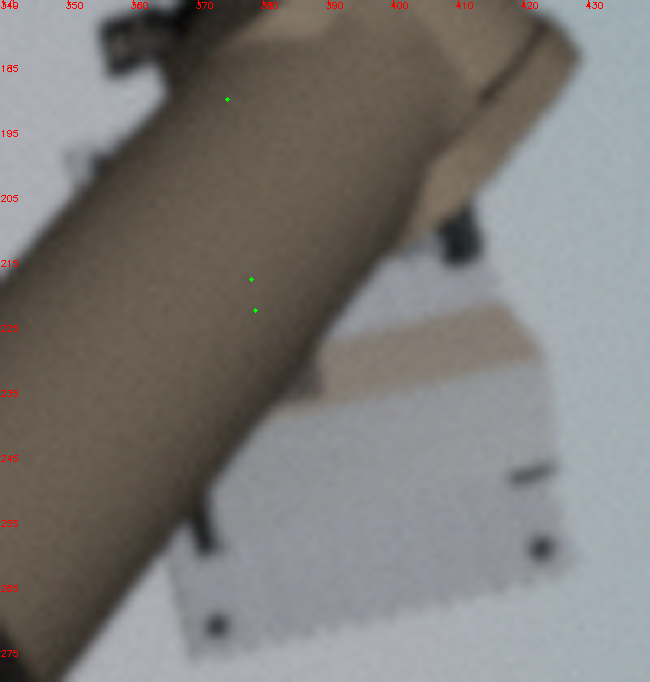

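View pics/side4c.png

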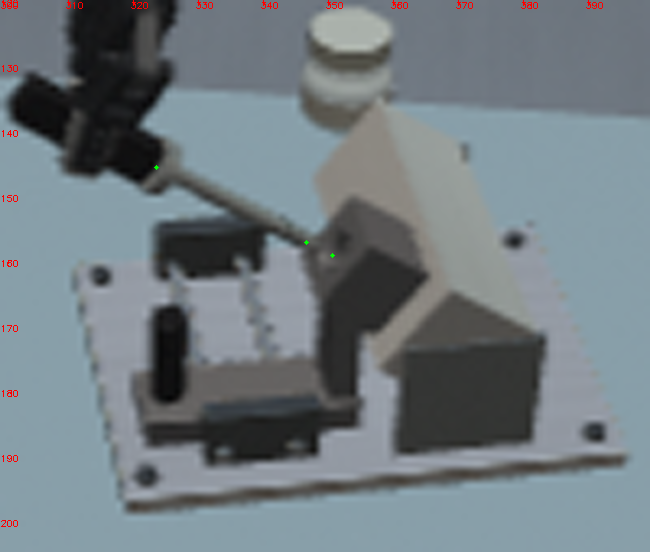

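View pics/side4n.png

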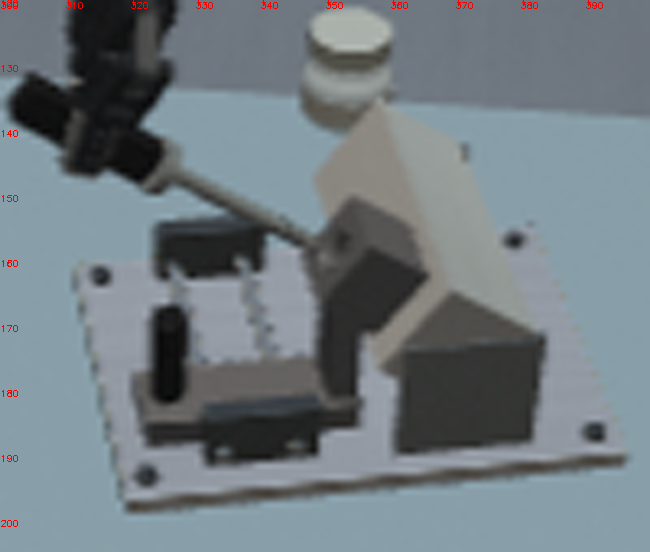

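Run:
```python
from plan import *
from cell import calibration
for n,b,s in(("side",(338,143,372,175),20),("top",(358,212,394,242),18)):
    im=cv2.imread(f"pics/{n}2.png");c=calibration(n)
    Y=ydir;Z=-ZT
    pts=proj(c,[MOUTH]+[MOUTH+.022*(a*Y+d*Z) for a in(-1,1) for d in(-1,1)]+[MOUTH+.0085*(np.cos(t)*Y+np.sin(t)*Z) for t in np.linspace(0,6.28,9)[:-1]])
    crop(im,*b,s,f"pics/{n}m.png",pts);crop(im,*b,s,f"pics/{n}mn.png")
    a=np.hstack([cv2.imread(f"pics/{n}m.png"),cv2.imread(f"pics/{n}mn.png")]);cv2.imwrite(f"pics/{n}mm.png",cv2.resize(a,None,fx=.6,fy=.6))
```

```text
(no output)
```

View pics/sidemm.png

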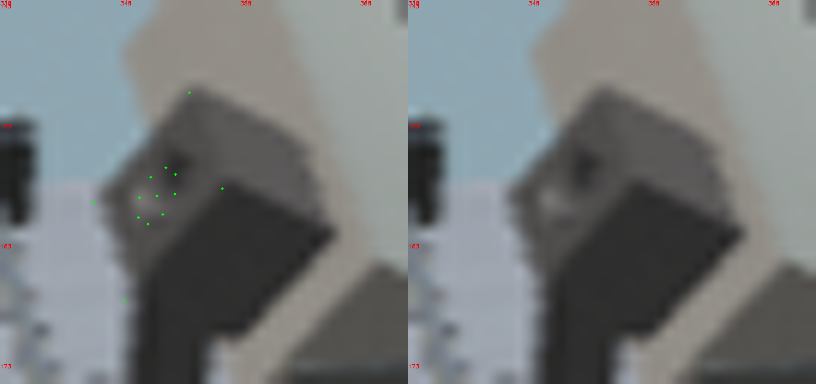

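View pics/topmm.png

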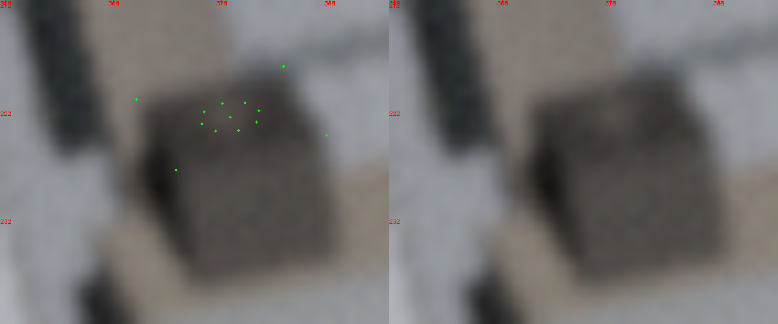

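Run:
```python
from plan import *
from cell import env,kin,camera,calibration
p,q=rodtcp(MOUTH+.07*AX,-AX)
print(env.movel(p,.06,rot=q,stop_force=8))
s=env.get_state();print(s['time'],(s['tcp_pos']-p)@AX,s['force'],s['torque'])
p,q=rodtcp(MOUTH-.008*AX,-AX)
print(env.movel(p,.05,rot=q,stop_force=10))
s=env.get_state();print(s['time'],"out",(s['tcp_pos']-p)@AX-.008,s['force'],s['torque'])
im,d=camera("side");cv2.imwrite("pics/s5.png",im);crop(im,300,120,400,205,7,"pics/s5c.png")
```

```text
False
16.9833 0.00046564858243733863 [ 0.44122489  0.27322661 -1.39149634] [-0.10590663  0.26622358 -0.03773002]
True
18.175 out 0.004834535326281187 [ 2.92565359 -0.32519041 -0.6109593 ] [-0.21142355 -0.17856458 -0.00425546]
```

View pics/s5c.png

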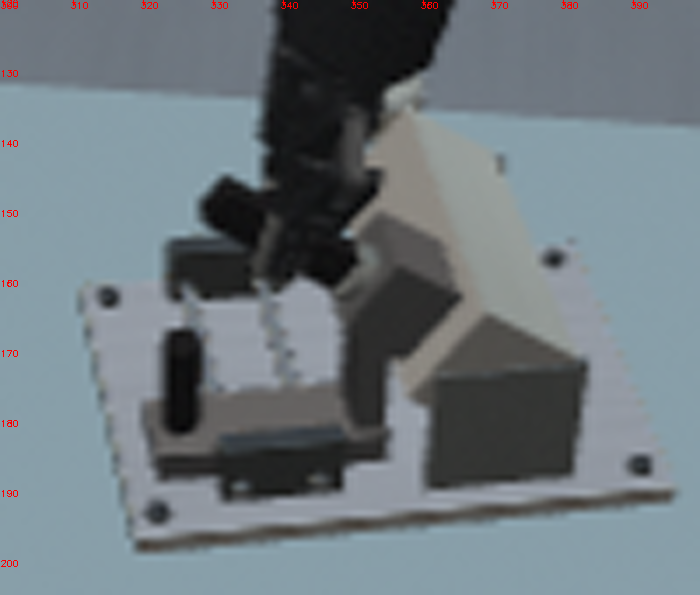

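Run:
```python
from plan import *
from cell import env,kin,camera,calibration
p,q=rodtcp(MOUTH-.008*AX,-AX)
print(env.movel(p,.03,rot=q,stop_force=25))
s=env.get_state();print(s['time'],"out",(s['tcp_pos']-p)@AX-.008,s['force'],s['torque'],s['opening'])
env.dwell(.3)
s=env.get_state();print(s['time'],"out",(s['tcp_pos']-p)@AX-.008,s['force'])
im,d=camera("side");cv2.imwrite("pics/s6.png",im);crop(im,325,135,375,175,16,"pics/s6c.png")
```

```text
True
18.5333 out 0.004465021461126029 [ 1.44762396 -0.62631435  0.32261748] [-0.22451331 -0.05783783 -0.00630649] 0.014970663357471645
18.8333 out 0.004491409163715982 [ 2.73189559 -0.70422013  1.79096505]
```

View pics/s6c.png

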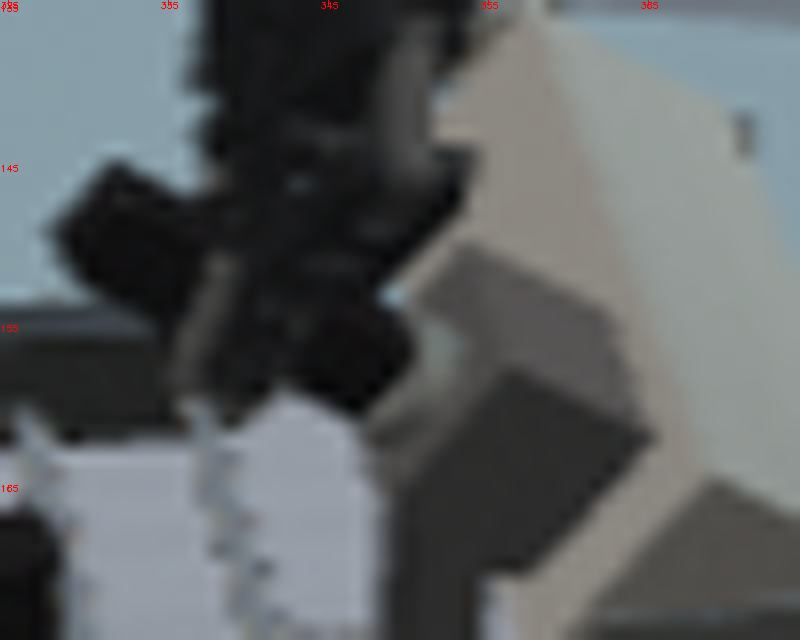

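Run:
```python
from plan import *
from cell import env,kin,camera,calibration
p,q=rodtcp(MOUTH+.15*AX,-AX)
s=env.get_state();print(s['tcp_pos'],s['force'])
env.movel(p,.08,rot=q)
s=env.get_state();print(s['time'],s['force'],s['opening'])
im,d=camera("side");cv2.imwrite("pics/s7.png",im);crop(im,290,110,400,205,7,"pics/s7c.png")
env.movel(p+[0,0,.05],.15,rot=q)
p,q=rodtcp([.446+.097,.3655,.25],[-1,0,0])
env.reach(p,q)
s=env.get_state();print(s['time'],s['tcp_pos'],p)
for n in("top","side"):
    im,d=camera(n);cv2.imwrite(f"pics/{n}8.png",im)
```

```text
[ 0.53616468 -0.15749359  0.19819109] [ 1.94210277 -0.12518121  0.63860846]
20.8583 [-0.41039536  1.0349947  -2.92394132] 0.014951164013497012
23.2 [0.60418567 0.36368461 0.30108195] [0.60346909 0.3655     0.3007434 ]
```

View pics/s7c.png

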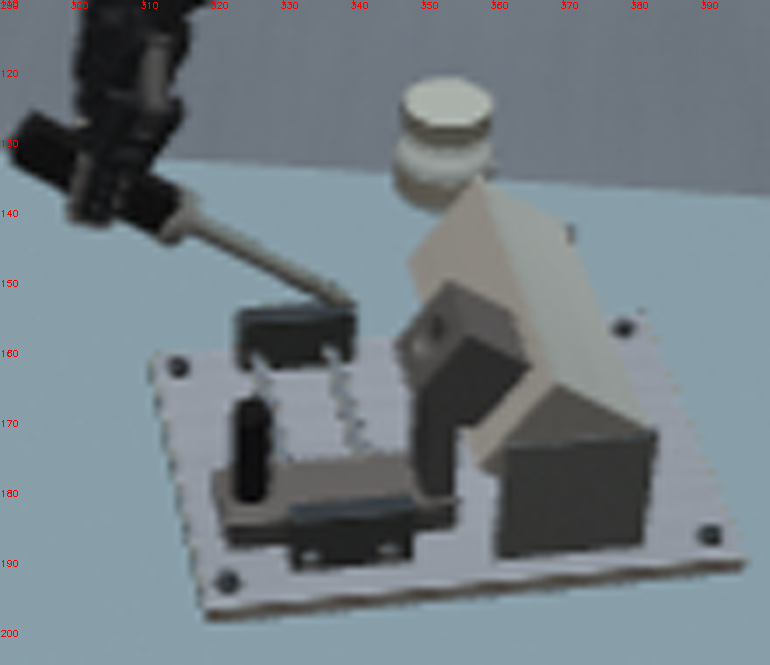

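View pics/side8.png

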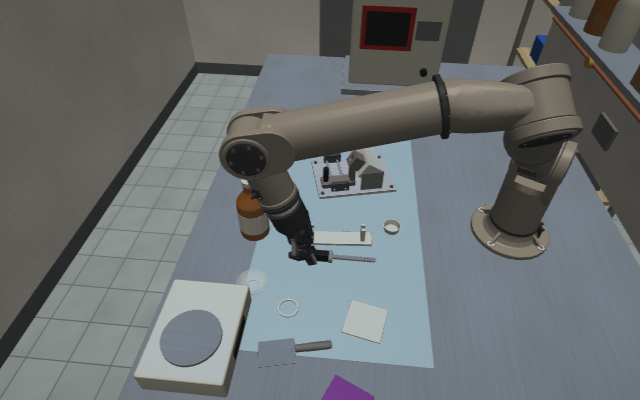

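View pics/top8.png

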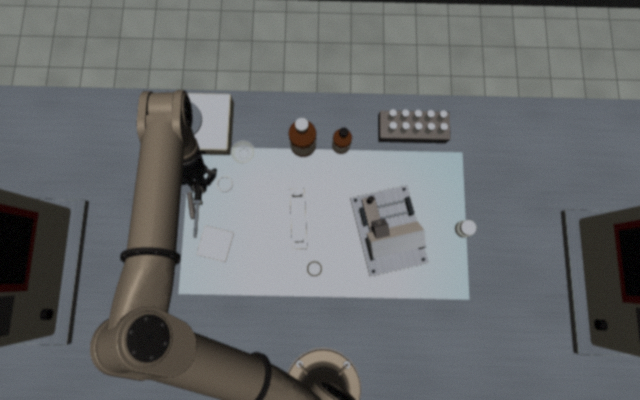

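Run:
```python
from plan import *
from cell import env,kin,camera,calibration
p,q=rodtcp([.446+.097,.3655,.097],[-1,0,0])
print(env.movel(p,.10,rot=q,stop_force=15))
env.dwell(1.0)
s=env.get_state();print(s['time'],s['tcp_pos'],p,s['force'],s['opening'],abs(s['joint_velocities']).max())
B={"top":(170,170,270,260),"side":(270,230,410,345)}
for n in("top","side"):
    im,d=camera(n);cv2.imwrite(f"pics/{n}9.png",im);np.save(f"pics/{n}9.npy",d)
    c=calibration(n);u0,v0,u1,v1=B[n]
    crop(im,*B[n],5.5,f"pics/{n}9c.png",proj(c,[[.446,.3655,.097],[.543,.3655,.097],[.446,.3655,.006]]))
    crop(im,300 if n=="side" else 340,120 if n=="side" else 175,400 if n=="side" else 440,205 if n=="side" else 280,5.5,f"pics/{n}9st.png")
```

```text
False
25.9833 [0.60347022 0.36549571 0.14775065] [0.60346909 0.3655     0.1477434 ] [ 0.66214691 -0.65894107 -1.37037651] 0.015210738133334805 0.0016166454465062715
```

View pics/top9c.png

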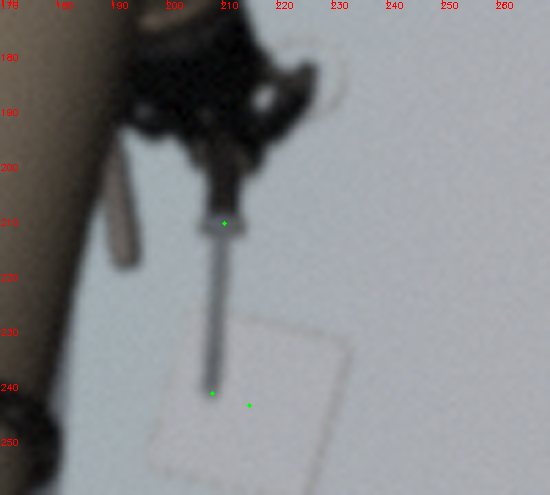

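View pics/side9c.png

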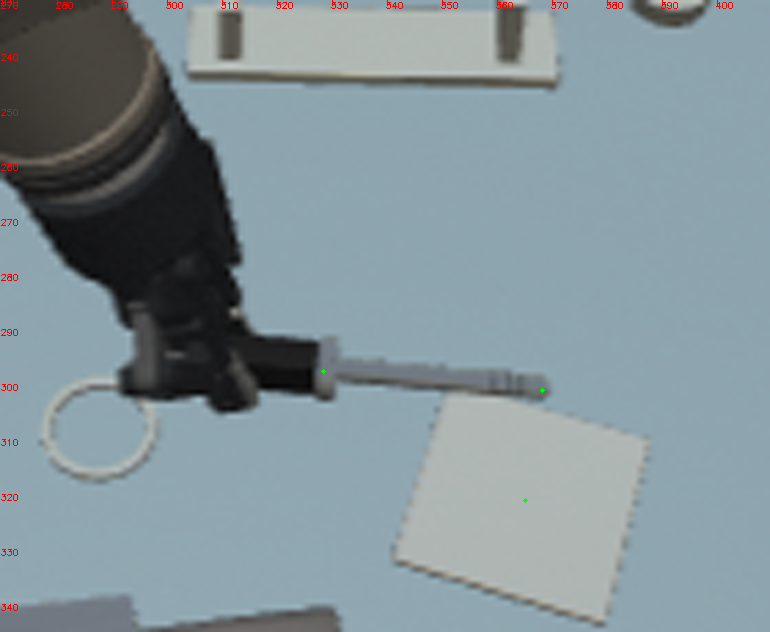

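View pics/top9st.png

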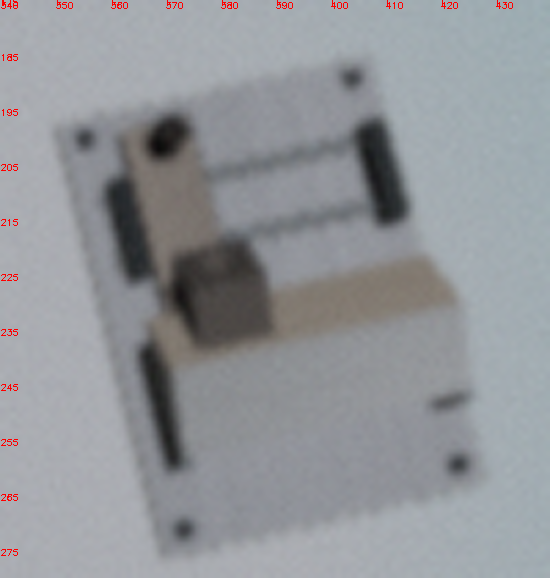

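Run:
```python
from cell import env,job
job.job_done(); s=env.get_state(); print(s['time'],s['opening'],s['tcp_pos'])
```

```text
the job is handed in; nothing more can be done
the job is handed in; nothing more can be done
```

The job is done and handed in at about 26 s on the robot's clock. The rod is held level and still over the white tile, and no check failed outright.

- **Carriage:** I pushed it by its knob to the +y stop. It stopped hard twice, and the arm position put it at y ≈ 45 mm in the station's frame. The last top picture shows it still there.
- **Gauge rod:** I took it from the cradle and pushed it down the guide tube. It came to a hard stop with the collar against the mouth, and a second 25 N push moved it only 0.4 mm. I then drew it fully out, and a picture confirmed the tip was clear of the tube.
- **Finish:** The tip is over the middle of the tile, about 90 mm above it. Arm speeds were near zero and the gripper opening steady at 15 mm.
- **Other things:** In the last pictures the bottles and other bystanders looked where they were. I didn't measure them.

Two readings disagreed slightly:
- **Cameras:** The two cameras differed by about 2–4 mm on where the station and rod were. I relied on the knob contact for the slide direction.
- **Collar seat:** The collar stopped about 4.5 mm before its computed position. I put that down to the rod sitting slightly forward in the grip and to camera error. It looked seated in the picture.

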